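# Open the wide roll-top sample cabinet

### The arm

A 6-joint arm with a two-finger parallel gripper is mounted at the origin on the work surface. World frame = base frame: x ahead of the robot, y to its left, z up, the work surface at z = 0. Lengths are in m, angles in rad, forces in N, time in s.
With the tool pointing down it reaches from about 0.425 to 0.95 m from the base axis. Payload 3.5 kg.
Tool frame: the origin (TCP) lies on the centre line of the jaws, within the pads' length; the fingertips stand 8 mm ahead of it and the grasp point (between the pads) lies 11 mm behind it; z points along the fingers, y is the line along which they close (so a half turn about z gives the same grasp; the last joint's range is limited). The gripper opens to 85 mm and grips with 20 to 120 N. Pads are 22 mm wide; open, the fingers measure 114 mm over their backs; the gripper's body (76 mm by 85 mm) begins 54 mm behind the grasp point. The pads swing forward as they close: fully open they stand 13 mm farther back than shut.
Start: joints at [-1.444, 0.286, 1.577, -0, 1.279, -0.15], TCP at [0.184, -0.649, 0.212] pointing down, gripper open.
Joint ranges: [-2.77, 2.77], [-0.9, 2.22], [0.21, 2.48], [-1.53, 4.67], [0.24, 2.81], [-2.84, 2.84]. Speed limits (rad/s): [2.79, 2.79, 3.14, 3.14, 3.14, 3.14].

### API

Orientations are given as a unit quaternion [x, y, z, w].
In Python, from plant import ctrl gives the robot as it stands. The module is installed in compiled form; this text tells all that it offers.
- The arm moves only by the tool send_rows, never from a script. Its argument "steps" is a list of rows, each a list of 5 numbers: the shift along the tool's x, y, z in m, then the turn about the tool's z in degrees, then the opening, from -1 (shut) to 1 (fully open). A call has 1 to 12 rows; each row is the pose to reach, as a shift and turn from the pose commanded when the call began, along the tool's axes at that moment; what a row does not reach only later rows make up. A row lasts 1/10 s, in which the tool goes at most 50 mm and 8.59 degrees, less where a joint would pass 70% of its speed; a pose out of reach is approached as far as the arm can. A call with a gripper value outside its range is refused whole. The fingers move at their own pace and stop on an object; "squeeze" is the grip in N (left out, the last holds). Time passes only in rows, so rows that repeat a pose let the fingers close. It gives the time, the measured TCP pose, the force, the opening and the grip force at its end, in the units of the state.
- ctrl.get_state(): the state, without advancing time (a new reading comes with each control period).
- ctrl.read_camera(name): name is "scene" or "top"; returns the picture (480x640x3 uint8, red, green, blue); there is no depth.
- ctrl.calibration(name): a dict with "intrinsics" (3x3 intrinsics, pixels), "k1" (the pictures are not rectified: a ray, as slopes to the right and down, at radius r is drawn at 1 + k1 r^2 times it, then the intrinsics apply), "extrinsics" (4x4, takes a point from world to camera coordinates). Camera axes: x right, y up, looking along -z (the intrinsics and any distortion apply to the point x, -y, -z); pixel columns grow to the right and rows downward; lengths in m; the calibration is good to about 2 mm. A picture is of the moment at which its call begins. calibration takes no time and is no camera call.
- ctrl.sign_off(): hands the job in; it is judged then, once.
The state is a dict: "time": time; "qpos": joint angles; "dq": joint speeds; "joint_efforts": joint torques, N m; "eef_pos": TCP position; "tcp_rot": TCP orientation; "contact_force": force on the tool from outside, world axes, zero at the start; "wrist_torque": the same for the moment, N m; "opening": opening from 0.0 (shut) to 1.0 (fully open); "finger_force": force on a finger pad.
Only numpy, scipy, OpenCV 4.12 (cv2) and the standard library are available. Lean on these libraries where they do the work, as an engineer would, in place of code of your own. Each camera call takes 0.05 s, during which the arm holds its last target. There are 200 camera calls.

### The job

Raise the slatted roller shutter of the wider of the two roll-top sample cabinets by its pull block, up and over along its curved tracks, until it is fully open and stays open by itself. Leave the narrow cabinet's shutter shut.

Things in the scene. Friction and masses are not known exactly. Their poses are not given: they have to be found in the camera images.
- wide_shutter (a joint): Opening (rad) of the wide shutter: 0 shut, 1.40 open at its stop. A band of white slats bent to a quarter circle; its ends run in circular side tracks, so it turns with its pull block about one level axis. Lifting takes 2 to 6 N at the block. Let go below 0.7 rad it falls shut; beyond 1.0 rad it falls back slowly to the stop and stays.
- wide_pull (a point): Grip point in the wide shutter's black pull block (22 mm wide along the axis, 26 mm deep, standing 42 mm out radially at mid-width, ending 21 mm past the point). 177 mm from the axis, 24 mm off the slats; at opening q it is 25 deg + q above level on the cabinet's front (robot) side: 125 mm above the table shut, 225 mm open. Can be pinched from above by its 22 mm sides; turns in the fingers.
- wide_axis (a point): Middle of the axis about which the wide shutter turns, fixed in the cabinet, 50 mm above the table: x level to the cabinet's back (away from the robot), y along the axis, z up. The wide cabinet has grey half-round cheeks of 160 mm radius with aluminium edges; 320 mm deep, 240 mm wide along y, 210 mm high. Slats' outer face: 153 mm from the axis.
- narrow_shutter (a joint): Opening (rad) of the other, narrow cabinet's shutter, 0 shut; to stay shut. That cabinet is 150 mm wide, with the same depth, height, slats and pull block, and stands beside the wide one, left or right.

How it is judged:
At the end, for the whole second after the job is handed in: The wide cabinet's shutter stands open at more than 1.2 rad of its 1.40 rad (within 11 degrees of its stop) and at rest, and the narrow cabinet's shutter is shut (below 0.08 rad) (value of joint wide_shutter above 1.2 rad and velocity of joint wide_shutter between -0.1 and 0.1 rad/s and value of joint narrow_shutter below 0.08 rad); the robot touches nothing.
It fails at once if the narrow cabinet's shutter is raised (beyond 0.15 rad) (value of joint narrow_shutter above 0.15 rad).
It also fails if it takes over 40 s, if anything falls off the work surface, if the arm or the gripper's body presses on something with over 40 N, if the wrist force passes 120 N, or if a joint passes its speed limit or range.

## Working session

There is one attempt and no reset: what is moved stays moved. The work goes in short steps, Python scripts to look and compute and a tool call to move; the robot and the scene stay as the last step left them, time stands still between calls to the robot, and variables do not carry over. Pictures are saved under pics/ and viewed, at most 10 in all, crops included, and the job is handed in when it is done.

Besides the shell and the picture viewer there is one more tool, called as name(argument=value, ...) on one line, values as JSON. send_rows: Moves the arm, as the interface text tells. Its arguments: {"type":"object","properties":{"steps":{"type":"array","items":{"type":"array","items":{"type":"number"}}},"squeeze":{"type":"number"}},"required":["steps"]}

```bash
mkdir -p pics; python3 - <<'E'
from plant import ctrl
import cv2,numpy as np
for n in("scene","top"):
    im=ctrl.read_camera(n); cv2.imwrite(f"pics/{n}0.png",im[:,:,::-1]); c=ctrl.calibration(n)
    print(n,np.round(c["intrinsics"],1).tolist(),c["k1"],np.round(c["extrinsics"],3).tolist())
s=ctrl.get_state(); print(s["time"],s["eef_pos"],s["tcp_rot"])
E
```

```text
scene [[437.4, 0.0, 318.3], [0.0, 437.4, 238.3], [0.0, 0.0, 1.0]] -0.011708703425935267 [[-0.685, 0.728, -0.008, 0.367], [-0.699, -0.654, 0.29, 0.325], [0.206, 0.205, 0.957, -0.972], [0.0, 0.0, 0.0, 1.0]]
top [[581.7, 0.0, 316.0], [0.0, 581.7, 237.3], [0.0, 0.0, 1.0]] -0.07603644791168497 [[-0.03, -1.0, -0.003, -0.019], [0.972, -0.03, 0.233, -0.551], [-0.233, 0.004, 0.973, -1.008], [0.0, 0.0, 0.0, 1.0]]
0.1 [ 0.18441222 -0.64866129  0.21113308] [ 9.90437813e-01  1.37955713e-01  6.88624311e-06 -1.07742930e-03]
```

View pics/scene0.png

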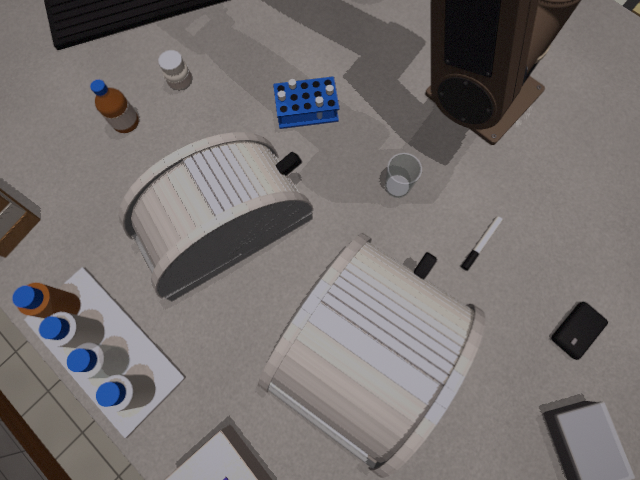

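View pics/top0.png

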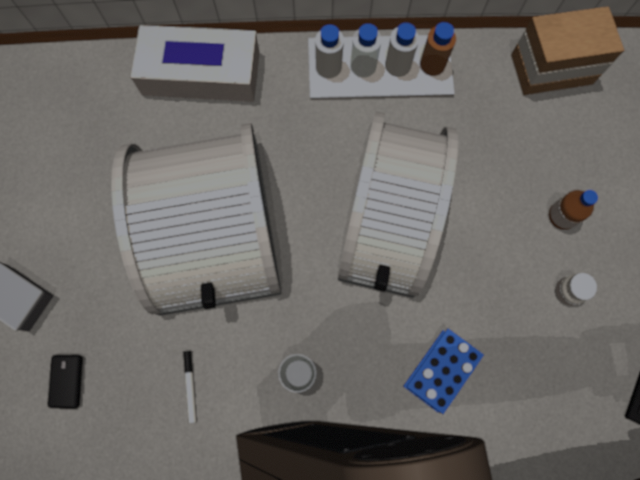

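The scene view shows the wide cabinet at the lower right, with its block near (426,265). The top view shows it on the left, with its block near (208,295). The narrow cabinet is to its right (blocks at scene (289,163) and top (382,277)). Next I triangulate the block and take the yaw from the slat grooves.

```bash
cat > h.py <<'E'
import cv2,numpy as np
from plant import ctrl
def ray(n,px):
    c=ctrl.calibration(n);K=np.array(c["intrinsics"]);E=np.array(c["extrinsics"])
    d=(np.array(px,float)-K[:2,2])/[K[0,0],K[1,1]]; u=d.copy()
    for _ in range(20): u=d/(1+c["k1"]*(u@u))
    v=E[:3,:3].T@np.array([u[0],-u[1],-1]); return -E[:3,:3].T@E[:3,3], v/np.linalg.norm(v)
def tri(a,b):
    (o,v),(p,w)=ray("scene",a),ray("top",b)
    s=np.linalg.lstsq(np.c_[v,-w],p-o,rcond=None)[0]
    A,B=o+s[0]*v,p+s[1]*w; return (A+B)/2,np.linalg.norm(A-B)
def blob(im,box,th=60):
    x0,y0,x1,y1=box; m=(im[y0:y1,x0:x1].max(2)<th).astype(np.uint8)
    n,l,st,c=cv2.connectedComponentsWithStats(m); i=1+np.argmax(st[1:,4]); return c[i]+[x0,y0],st[i,4]
def plane(n,px,z):
    o,v=ray(n,px); return o+v*(z-o[2])/v[2]
E
python3 - <<'E'
from h import *
S=cv2.imread("pics/scene0.png");T=cv2.imread("pics/top0.png")
for nm,bs,bt in(("wide",(405,245,445,290),(192,275,225,315)),("narrow",(272,145,306,180),(368,260,398,295))):
    (a,na),(b,nb)=blob(S,bs),blob(T,bt); print(nm,a,na,b,nb,tri(a,b),plane("scene",a,.125),plane("top",b,.125))
lsd=cv2.createLineSegmentDetector()
for n,im,box in(("top",T,(125,150,270,280)),("scene",S,(290,260,450,420))):
    g=cv2.cvtColor(im,cv2.COLOR_BGR2GRAY);x0,y0,x1,y1=box
    L=lsd.detect(g[y0:y1,x0:x1])[0][:,0]+[x0,y0,x0,y0]
    r=[]
    for l in L:
        ln=np.hypot(l[2]-l[0],l[3]-l[1])
        if ln<50: continue
        d=np.cross(np.cross(ray(n,l[:2])[1],ray(n,l[2:])[1]),[0,0,1]); a=np.degrees(np.arctan2(d[1],d[0]))%180
        if abs(a-90)<40: r.append(a)
    print(n,np.round(sorted(r),1),np.median(r))
E
```

```text
wide [424.69486405 265.17522659] 331 [208.03797468 296.92658228] 395 (array([0.43689819, 0.15311587, 0.12081243]), np.float64(0.0014063831993129609)) [0.43804383 0.15371732 0.125     ] [0.43654334 0.15166385 0.125     ]
narrow [288.41498559 163.37463977] 347 [382.10055866 279.57541899] 358 (array([ 0.45819867, -0.14640284,  0.12043407]), np.float64(0.0004071064716222924)) [ 0.45950941 -0.14437201  0.125     ] [ 0.45757868 -0.14604562  0.125     ]
top [98.4 98.4 98.4 98.4 98.4 98.4 98.4 98.4 98.4 98.4 98.5 98.5 98.5] 98.43638086096422
scene [98.4 98.4 98.4 98.4 98.4 98.4 98.4 98.4 98.4 98.5 98.5 98.5] 98.43539933328611
```

Both views agree: block at (0.437, 0.153), height about 0.123 (expected 0.125). The two yaws agree too: tool x should point at 8.4° against 15.9° now, so the turn is +7.5°. Reach there is 0.46 m. I go up first, then round past the narrow cabinet.

send_rows(steps=[[0, 0, -0.04, 1, 1], [0.03, -0.02, -0.08, 2, 1], [0.07, -0.045, -0.09, 3, 1], [0.11, -0.07, -0.09, 4, 1], [0.15, -0.095, -0.09, 5, 1], [0.19, -0.12, -0.09, 6, 1], [0.23, -0.145, -0.09, 7, 1], [0.27, -0.17, -0.09, 7.5, 1], [0.31, -0.195, -0.09, 7.5, 1], [0.35, -0.22, -0.09, 7.5, 1], [0.4, -0.25, -0.09, 7.5, 1], [0.4, -0.25, -0.09, 7.5, 1]])

```text
time: 1.3
eef_pos: [0.5033, -0.2954, 0.3019]
tcp_rot: [0.997, 0.076, 0.0, -0.001]
contact_force: [0.4, 0.3, -0.1]
opening: 1.001
finger_force: 0.0
```

```bash
cat > w.py <<'E'
from h import *
from scipy.spatial.transform import Rotation as Ro
import sys
# usage: rel(list of world TCP targets) -> shifts in tool axes
def rel(ts):
    s=ctrl.get_state(); R=Ro.from_quat(s["tcp_rot"]).as_matrix(); tx=np.degrees(np.arctan2(R[1,0],R[0,0]))
    print("t",s["time"],"p",np.round(s["eef_pos"],4),"yaw",tx.round(2),"tilt z",R[:,2].round(3),"F",np.round(s["contact_force"],1),"op",s["opening"],"ff",s["finger_force"])
    print(np.round((np.array(ts)-s["eef_pos"])@R,4).tolist())
X=np.array([np.cos(np.radians(8.4)),np.sin(np.radians(8.4)),0]); P=np.array([.437,.153,.125])
A=P+.1604*X-[0,0,.075]
def tcp(q,r=.182): t=np.radians(25)+q; return A+r*(-np.cos(t)*X+np.sin(t)*np.array([0,0,1]))-[0,0,.011]
E
python3 -c "
from w import *
print(A,tcp(0)); rel([tcp(0)+[0,0,.17],tcp(0)+[0,0,.08],tcp(0)])"
```

```text
[0.59567928 0.17643172 0.05      ] [0.43250077 0.15233561 0.11591652]
t 1.3 p [ 0.5033 -0.2954  0.3019] yaw 8.67 tilt z [ 0.     0.002 -1.   ] F [ 0.4  0.3 -0.1] op 1.0014141010071302 ff 0.0
[[-0.0025, -0.4533, 0.0168], [-0.0025, -0.4531, 0.1068], [-0.0026, -0.4529, 0.1868]]
```

send_rows(steps=[[0, -0.04, 0, 0, 1], [0, -0.08, 0, 0, 1], [0, -0.125, 0, 0, 1], [0, -0.17, 0, 0, 1], [0, -0.215, 0, 0, 1], [0, -0.26, 0, 0, 1], [-0.002, -0.305, 0, 0, 1], [-0.002, -0.35, 0, 0, 1], [-0.002, -0.395, 0, 0, 1], [-0.002, -0.44, 0.01, 0, 1], [-0.002, -0.453, 0.017, 0, 0.4], [-0.002, -0.453, 0.017, 0, 0.4]])

```text
time: 2.5
eef_pos: [0.432, 0.1491, 0.2838]
tcp_rot: [0.997, 0.074, -0.002, 0.0]
contact_force: [-0.7, -0.3, 0.5]
opening: 0.707
finger_force: 0.0
```

```bash
python3 -c "
from w import *
rel([tcp(0)+[0,0,.08],tcp(0)])
for n in ('top','scene'): cv2.imwrite(f'pics/{n}1.png',ctrl.read_camera(n)[:,:,::-1])
cv2.imwrite('pics/c1.png',np.hstack([cv2.imread('pics/top1.png')[120:420,60:420],cv2.imread('pics/scene1.png')[130:430,240:600]]))"
```

```text
t 2.5 p [0.432  0.1491 0.2838] yaw 8.53 tilt z [-0.003 -0.001 -1.   ] F [-0.7 -0.3  0.5] op 0.7068035674070066 ff 0.0
[[0.0013, -0.0031, 0.0878], [0.0015, -0.0032, 0.1678]]
```

View pics/c1.png

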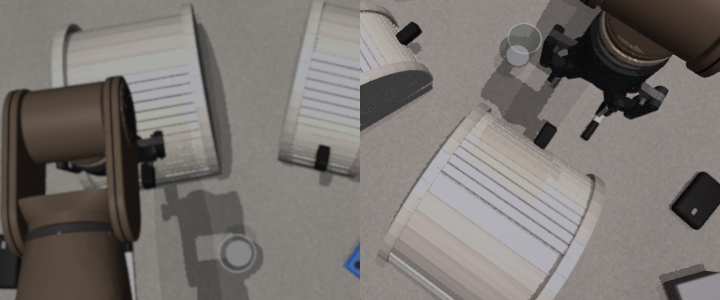

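The pictures show the open fingers over the wide block, with the block at (148,177) and (545,135) in the crop, just below the hand. Descending.

send_rows(steps=[[0, 0, 0.03, 0, 0.4], [0, 0, 0.07, 0, 0.4], [0, 0, 0.1, 0, 0.4], [0, 0, 0.1, 0, 0.4], [0, 0, 0.1, 0, 0.4]])

```text
time: 3.1
eef_pos: [0.4339, 0.1471, 0.1862]
tcp_rot: [0.997, 0.072, 0.0, 0.0]
contact_force: [0.6, -0.5, 0.7]
opening: 0.697
finger_force: 0.0
```

```bash
python3 -c "
from w import *
rel([tcp(0)])"
```

```text
t 3.1 p [0.4339 0.1471 0.1862] yaw 8.23 tilt z [ 0. -0. -1.] F [ 0.6 -0.5  0.7] op 0.6972589407443266 ff 0.0
[[-0.0006, -0.0054, 0.0702]]
```

send_rows(steps=[[0, -0.005, 0.0, 0, 0.4], [0, -0.005, 0.03, 0, 0.4], [-0.001, -0.005, 0.055, 0, 0.4], [-0.001, -0.005, 0.07, 0, 0.4], [-0.001, -0.005, 0.07, 0, 0.4], [-0.001, -0.005, 0.07, 0, 0.4]])

```text
time: 3.7
eef_pos: [0.4328, 0.1534, 0.1174]
tcp_rot: [0.997, 0.073, 0.002, -0.0]
contact_force: [0.5, 0.2, -0.3]
opening: 0.703
finger_force: 0.0
```

```bash
python3 -c "
from w import *
rel([tcp(0)])"
```

```text
t 3.7 p [0.4328 0.1534 0.1174] yaw 8.36 tilt z [ 0.003  0.    -1.   ] F [ 0.5  0.2 -0.3] op 0.7032074025420303 ff 0.0
[[-0.0005, 0.0011, 0.0015]]
```

No contact and on target, so I close on the block.

send_rows(steps=[[0, 0, 0, 0, -0.2], [0, 0, 0, 0, -0.4], [0, 0, 0, 0, -0.6], [0, 0, 0, 0, -0.8], [0, 0, 0, 0, -1], [0, 0, 0, 0, -1], [0, 0, 0, 0, -1], [0, 0, 0, 0, -1]], squeeze=40)

```text
time: 4.5
eef_pos: [0.4324, 0.1529, 0.117]
tcp_rot: [0.997, 0.073, 0.001, 0.001]
contact_force: [-0.8, -2.6, 5.7]
opening: 0.238
finger_force: 39.3
```

```bash
python3 -c "
from w import *
rel([tcp(0)])
print('incr from grasp', [(round(q,2),(np.round([(tcp(q)-tcp(0))@X, -(tcp(q)-tcp(0))[2]],3)).tolist()) for q in np.arange(.1,1.45,.1)])"
```

```text
t 4.5 p [0.4324 0.1529 0.117 ] yaw 8.38 tilt z [ 0.002 -0.001 -1.   ] F [-0.8 -2.6  5.7] op 0.23821597352928464 ff 39.342745542526245
[[0.0, 0.0005, 0.001]]
incr from grasp [(np.float64(0.1), [0.009, -0.016]), (np.float64(0.2), [0.019, -0.031]), (np.float64(0.3), [0.03, -0.045]), (np.float64(0.4), [0.043, -0.058]), (np.float64(0.5), [0.057, -0.07]), (np.float64(0.6), [0.072, -0.08]), (np.float64(0.7), [0.088, -0.088]), (np.float64(0.8), [0.105, -0.095]), (np.float64(0.9), [0.123, -0.1]), (np.float64(1.0), [0.141, -0.103]), (np.float64(1.1), [0.159, -0.105]), (np.float64(1.2), [0.177, -0.105]), (np.float64(1.3), [0.195, -0.103]), (np.float64(1.4), [0.213, -0.099])]
```

Gripped: 20 mm opening and 39 N. Lifting along the arc, first part only.

send_rows(steps=[[0.004, 0, -0.008, 0, -1], [0.009, 0, -0.016, 0, -1], [0.014, 0, -0.024, 0, -1], [0.019, 0, -0.031, 0, -1], [0.024, 0, -0.038, 0, -1], [0.03, 0, -0.045, 0, -1], [0.036, 0, -0.052, 0, -1], [0.043, 0, -0.058, 0, -1], [0.043, 0, -0.058, 0, -1]])

```text
time: 5.4
eef_pos: [0.475, 0.1592, 0.1732]
tcp_rot: [0.997, 0.073, 0.0, 0.0]
contact_force: [5.0, -2.3, -9.8]
opening: 0.232
finger_force: 39.4
```

```bash
python3 -c "
from w import *
rel([tcp(.4),tcp(.5),tcp(.6),tcp(.7),tcp(.8),tcp(.9)])"
```

```text
t 5.4 p [0.475  0.1592 0.1732] yaw 8.35 tilt z [ 0.001 -0.    -1.   ] F [ 5.  -2.3 -9.8] op 0.2315049160687338 ff 39.43193972110748
[[-0.0001, 0.0006, -0.0009], [0.014, 0.0006, -0.0124], [0.0292, 0.0006, -0.0224], [0.0453, 0.0005, -0.0309], [0.0622, 0.0005, -0.0377], [0.0796, 0.0005, -0.0428]]
```

send_rows(steps=[[0.007, 0, -0.006, 0, -1], [0.014, 0, -0.012, 0, -1], [0.022, 0, -0.017, 0, -1], [0.029, 0, -0.022, 0, -1], [0.037, 0, -0.026, 0, -1], [0.045, 0, -0.03, 0, -1], [0.054, 0, -0.034, 0, -1], [0.062, 0, -0.037, 0, -1], [0.071, 0, -0.04, 0, -1], [0.08, 0, -0.042, 0, -1], [0.08, 0, -0.042, 0, -1]])

```text
time: 6.5
eef_pos: [0.555, 0.1712, 0.2164]
tcp_rot: [0.997, 0.073, 0.001, 0.0]
contact_force: [2.4, -3.7, -6.6]
opening: 0.229
finger_force: 39.8
```

```bash
python3 -c "
from w import *
rel([tcp(.9),tcp(1.),tcp(1.1),tcp(1.2),tcp(1.3),tcp(1.37)])"
```

```text
t 6.5 p [0.555  0.1712 0.2164] yaw 8.37 tilt z [ 0.003  0.    -1.   ] F [ 2.4 -3.7 -6.6] op 0.2290005980970878 ff 39.84744608402252
[[-0.0012, 0.0007, 0.0004], [0.0166, 0.0007, -0.0029], [0.0348, 0.0007, -0.0044], [0.053, 0.0007, -0.004], [0.071, 0.0007, -0.0019], [0.0835, 0.0007, 0.0007]]
```

send_rows(steps=[[0.009, 0, -0.002, 0, -1], [0.018, 0, -0.003, 0, -1], [0.027, 0, -0.004, 0, -1], [0.036, 0, -0.004, 0, -1], [0.045, 0, -0.004, 0, -1], [0.054, 0, -0.004, 0, -1], [0.063, 0, -0.003, 0, -1], [0.072, 0, -0.002, 0, -1], [0.08, 0, 0.0, 0, -1], [0.08, 0, 0.0, 0, -1]])

```text
time: 7.5
eef_pos: [0.6359, 0.1832, 0.2185]
tcp_rot: [0.997, 0.073, 0.004, -0.0]
contact_force: [2.8, -2.9, 4.9]
opening: 0.226
finger_force: 38.9
```

```bash
python3 -c "
from w import *
rel([tcp(1.3),tcp(1.4)])
d=(ctrl.get_state()['eef_pos']+[0,0,.011]-A); print('q',np.arctan2(d[2],-d@X)-np.radians(25),np.hypot(d[2],d@X))"
```

```text
t 7.5 p [0.6359 0.1832 0.2185] yaw 8.33 tilt z [ 0.009  0.002 -1.   ] F [ 2.8 -2.9  4.9] op 0.22646269712619954 ff 38.91480267047882
[[-0.0108, 0.0008, -0.0002], [0.0069, 0.0008, 0.0039]]
q 1.3581116836833755 0.1840352044874267
```

Now at q ≈ 1.36. I open the fingers in place, then lift straight up and clear.

send_rows(steps=[[0, 0, 0, 0, 0], [0, 0, 0, 0, 0.4], [0, 0, 0, 0, 0.4], [0, 0, 0, 0, 0.4], [0, 0, -0.02, 0, 0.4], [0, 0, -0.05, 0, 0.4], [0, 0, -0.09, 0, 0.4], [0, 0, -0.13, 0, 0.4], [0, 0, -0.16, 0, 0.4], [-0.05, 0, -0.16, 0, 0.4], [-0.1, 0, -0.16, 0, 0.4], [-0.15, 0, -0.16, 0, 0.4]])

```text
time: 8.7
eef_pos: [0.4822, 0.1611, 0.3749]
tcp_rot: [0.997, 0.073, -0.0, -0.0]
contact_force: [-0.1, -0.9, 1.2]
opening: 0.699
finger_force: 0.0
```

send_rows(steps=[[0, 0, 0, 0, 0.4], [0, 0, 0, 0, 0.4], [0, 0, 0, 0, 0.4], [0, 0, 0, 0, 0.4], [0, 0, 0, 0, 0.4], [0, 0, 0, 0, 0.4], [0, 0, 0, 0, 0.4], [0, 0, 0, 0, 0.4], [0, 0, 0, 0, 0.4], [0, 0, 0, 0, 0.4]])

```text
time: 9.7
eef_pos: [0.4838, 0.1609, 0.3755]
tcp_rot: [0.997, 0.073, 0.0, -0.0]
contact_force: [-0.2, -0.2, -0.0]
opening: 0.702
finger_force: 0.0
```

```bash
python3 -c "
from w import *
for n in ('top','scene'): cv2.imwrite(f'pics/{n}2.png',ctrl.read_camera(n)[:,:,::-1])
cv2.imwrite('pics/c2.png',np.hstack([cv2.imread('pics/top2.png')[80:420,60:460],cv2.imread('pics/scene2.png')[130:470,240:640]]))
S=cv2.imread('pics/scene2.png'); print(ctrl.get_state()['time'],ctrl.get_state()['contact_force'])"
```

```text
9.8 [-0.03587566  0.20162083 -0.01643692]
```

View pics/c2.png

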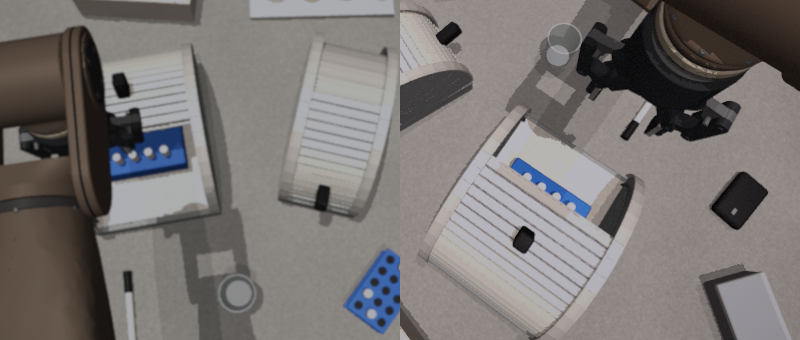

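The wide shutter is open, with its block at the top (crop (121,85) and (523,240)). The narrow block at (322,198) has not moved. I check the opening numerically before handing in.

```bash
python3 -c "
from w import *
S=cv2.imread('pics/scene2.png');T=cv2.imread('pics/top2.png')
a=blob(S,(345,350,385,390));b=blob(T,(165,145,200,185));p,e=tri(a[0],b[0]);d=p-A
q=np.arctan2(d[2],-d@X)-np.radians(25);print(p,e,'q',q,np.hypot(d[2],d@X))
print('narrow',blob(S,(272,145,306,180)),blob(T,(368,260,398,295)))
if q>1.25: print(ctrl.sign_off())"
```

```text
[0.63971332 0.18272228 0.21900347] 0.0019812122757005223 q 1.3918209542683164 0.17475896752593117
narrow (array([288.38709677, 163.30498534]), np.int32(341)) (array([381.69205298, 278.69536424]), np.int32(302))
the job is handed in; nothing more can be done
None
```

The wide cabinet's shutter is open at about 1.39 rad by camera measurement and stays there with the gripper clear; the narrow shutter was left shut and the job is handed in at about 10 s.

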